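# Clamp a picture frame on the repair stand

### The arm

A 6-joint arm with a two-finger parallel gripper is mounted at the origin on the work surface. World frame = base frame: x ahead of the robot, y to its left, z up, the work surface at z = 0. Lengths are in m, angles in rad, forces in N, time in s.
With the tool pointing down it reaches from about 0.35 to 0.85 m from the base axis. Payload 8.1 kg.
Tool frame: the origin (TCP) lies between the finger pads; the fingertips stand 11 mm ahead of it and the grasp point (between the pads) lies 8 mm behind it (tips_ahead is the z of the fingertips in the tool frame, in m); z points along the fingers, y is the line along which they close (so a half turn about z gives the same grasp; the last joint's range is limited). The gripper opens to 93 mm and grips with 3 to 60 N. Pads are 15 mm wide; open, the fingers measure 128 mm over their backs; the gripper's body (75 mm by 188 mm) begins 65 mm behind the grasp point.
Start: joints at [-1.333, 0.13, 1.488, -0, 1.523, -0.085], TCP at [0.19, -0.569, 0.193] pointing down, gripper open.
Joint ranges: [-2.96, 2.96], [-0.89, 2.26], [0.02, 2.5], [-1.34, 4.48], [0, 2.73], [-2.66, 2.66]. Speed limits (rad/s): [2.39, 2.39, 2.79, 3.14, 3.14, 3.14].

### API

Orientations are given as a rotation vector (axis times angle).
In Python, from plant import read_state, read_camera, close_job, tips_ahead gives the robot as it stands. The module is installed in compiled form; this text tells all that it offers.
- The arm moves only by the tool move_arm, never from a script. Its argument "plan" is a list of rows, each a list of 7 numbers: the turn, a rotation vector about the tool's x, y, z in units of 6 degrees (1.0 is 6 degrees), then the shift along the tool's x, y, z in units of 25 mm (1.0 is 25 mm), then the finger opening in mm, from 0 to 93. A call has exactly 10 rows; each row shifts and turns the commanded pose from where the row before left it, along the tool's axes as they then stand; what a row does not reach is not made up. A row lasts 1/10 s, in which the tool goes at most 50 mm and 8.59 degrees, less where a joint would pass 70% of its speed; a pose out of reach is approached as far as the arm can. A call is refused whole if a number of a shift passes 1 or a number of a turn 1, either way. A call with a gripper value outside its range is refused whole. The fingers move at their own pace and stop on an object; "force" is the grip in N (left out, the last holds). Time passes only in rows, so rows that do not move let the fingers close, or fill a call up. It gives the time, the measured TCP pose, the force, the opening and the grip force at its end, in the units of the state.
- read_state(): the state, without advancing time (a new reading comes with each control period).
- read_camera(name): name is "side" or "top" or "wrist"; returns a dict with "frame" (400x640x3 uint8, red, green, blue), "z_map" (400x640 float32, m along the optical axis (not along the pixel's ray), 0 where there is no reading), "fx", "fy", "cx", "cy" (pixels), "rvec" (rotation vector, rad) and "tvec" (3), from world to camera coordinates, as OpenCV has them. Camera axes: x right, y down, z forward; pixel columns grow to the right and rows downward; lengths in m; the calibration is good to about 2 mm. A picture is of the moment at which its call begins.
- close_job(): hands the job in; it is judged then, once.
The state is a dict: "t": time; "q": joint angles; "dq": joint speeds; "joint_torque": joint torques, N m; "tool_pos": TCP position; "orientation": TCP orientation; "force": force on the tool from outside, world axes, zero at the start; "wrist_torque": the same for the moment, N m; "opening": finger opening in m; "gripper_force": force on a finger pad.
Only numpy, scipy, OpenCV 4.12 (cv2) and the standard library are available. Lean on these libraries where they do the work, as an engineer would, in place of code of your own. Each camera call takes 0.05 s, during which the arm holds its last target. There are 200 camera calls.

### The job

Clamp the picture frame on the repair stand: set the loose red stop astride the stand's rail with its black rubber face towards the frame, slide it along until the frame is held snugly between the stop and the fixed green jaw, and then lock the stop there by turning its black knob clockwise a quarter turn, until the knob's bar lies along the rail. Leave the other things on the table where they are.

Things in the scene. Friction and masses are not known exactly. Their poses are not given: they have to be found in the camera images.
- stand: Fixed repair stand: plywood board 220 x 400 x 6 mm (x, y, z) with an aluminium rail along its y axis in the middle, 36 mm wide, 400 mm long, top 44 mm above the table, open at the +y end. A green fixed jaw stands on it at the -y end. Two wooden runners as high as the rail, x = +-80 to +-96 mm, y = -190 to +10 mm, help to carry the frame. Origin: centre of the board's underside.
- jaw_face (a point): Centre of the clamping face of the stand's green fixed jaw (140 mm wide, 20 mm thick, top 80 mm above the table), at y = -180 mm of the stand, 54 mm above the table; the face looks to the stand's +y; axes as the stand's.
- frame: Loose dark wooden picture frame lying flat on rail and runners, 200 x 150 x 20 mm (x, y, z), about 0.5 kg, top 64 mm above the table, axes nearly parallel to the stand's. At the start it lies 10 to 35 mm from the fixed jaw. Origin: centre of its underside.
- frame_edge (a point): Middle of the frame's +y edge (the one the stop must bear on), at half its thickness; axes as the frame's.
- frame_back (a point): Middle of the frame's -y edge (the one that must bear on the fixed jaw), at half its thickness; axes as the frame's.
- stop: Loose red metal stop, an upside-down U, 62 wide (x) x 120 long (y) mm, 0.5 kg, on the table. Two side walls (10.5 mm thick, outside at x = +-31 mm) leave a slot 41 mm wide and 34 mm high along y; crown top at 46 mm. Carry it by the side walls, closing along x at y = -6 mm, 30 mm up. On the rail its axes are parallel to the stand's, origin 10 mm up. Origin: centre of its underside.
- stop_face (a point): Point in the middle of the stop's black rubber face, at y = -60 mm, 44 mm above the stop's origin; axes as the stop's; the face looks to -y and must face the frame. A lip 10 mm thick behind the rubber reaches 67 mm above the stop's origin.
- knob_grip (a point): On the axis of the stop's knob, at the height to grip it: y = +36 mm, 67 mm above the stop's origin. The knob is a black bar 56 x 14 mm, white line on top, from 52 to 74 mm above the stop's origin. The point turns with the knob: its x axis runs along the bar; grip across its y axis (14 mm).
- stop_knob (a joint): Turn of the knob, rad: 0 = loose, bar across the stop (along its x axis); grows clockwise seen from above to 1.57 (end stop) = locked, bar along the rail. An eccentric under it pushes a steel shoe from the +x wall into the slot; that begins to pinch the rail at about 1.15. The stop goes on the rail only when loose. Starts at 0 to 0.3.
- cup: Bystander: blue cup, 72 mm across, 75 mm high. Origin: centre of its underside.
- tin: Bystander: yellow and white tin, 68 mm across, 85 mm high. Origin: centre of its underside.
- jug: Bystander: brass jug, 88 mm across, 120 mm high. Origin: centre of its underside.
- mug: Bystander: white mug with handle, 78 mm across, 90 mm high. Origin: centre of its underside.
- book: Bystander: blue book lying flat, 120 x 180 x 28 mm. Origin: centre of its underside.

How it is judged:
At the end, for the whole second after the job is handed in: Stop fully down astride the rail (4 mm, 0.1 rad), its rubber face within 5 mm of the frame; frame flat on the rail, square (0.1 rad), centred within 25 mm, its other edge within 6 mm of the fixed jaw; knob past 1.3 rad; stop and frame at rest (z of stop in the frame of stand between 0.006 and 0.014 m and x of stop in the frame of stand between -0.007 and 0.007 m and angle between the y axis of each of stop, frame and the y axis of stand, either way round below 0.1 rad and angle between stop's own z axis and vertical below 0.06 rad and y of stop_face in the frame of frame_edge between -0.005 and 0.005 m and y of frame_back in the frame of jaw_face between -0.005 and 0.006 m and x of frame_back in the frame of jaw_face between -0.025 and 0.025 m and angle between frame's own z axis and vertical below 0.04 rad and z of frame in the frame of stand between 0.04 and 0.049 m and value of joint stop_knob above 1.3 rad and linear speed of each of stop, frame below 0.02 m/s); the robot touches nothing.
It fails at once if another thing on the table is moved more than 30 mm or tipped over (distance of any of cup, tin, jug, mug, book from where it was at the start of the episode above 0.03 m or angle between any of cup, tin, jug, mug, book's own z axis and vertical above 0.5 rad).
It also fails if it takes over 51 s, if anything falls off the work surface, if the arm or the gripper's body presses on something with over 40 N, if the wrist force passes 120 N, or if a joint passes its speed limit or range.

## Working session

There is one attempt and no reset: what is moved stays moved. The work goes in short steps, Python scripts to look and compute and a tool call to move; the robot and the scene stay as the last step left them, time stands still between calls to the robot, and variables do not carry over. Pictures are saved under pics/ and viewed, at most 10 in all, crops included, and the job is handed in when it is done.

Besides the shell and the picture viewer there is one more tool, called after "Call:" by a JSON object that holds its "api" and its "payload". move_arm: Moves the arm, as the interface text tells. Its arguments: {"type":"object","properties":{"plan":{"type":"array","items":{"type":"array","items":{"type":"number"}}},"force":{"type":"number"}},"required":["plan"]}

```bash
mkdir -p pics; cat > h.py <<'E'
import numpy as np, cv2
from scipy.spatial.transform import Rotation as R
from plant import *
def cam(n):
    c=read_camera(n); c['R']=R.from_rotvec(np.array(c['rvec']).ravel()).as_matrix(); c['t']=np.array(c['tvec']).ravel(); return c
def save(c,p,crop=None,s=1):
    f=c['frame'][:,:,::-1]
    if crop: x0,y0,x1,y1=crop; f=f[y0:y1,x0:x1]
    cv2.imwrite(p,cv2.resize(f,None,fx=s,fy=s,interpolation=cv2.INTER_CUBIC))
def cloud(c):
    v,u=np.mgrid[0:400,0:640]; z=c['z_map']
    P=np.stack([(u-c['cx'])/c['fx']*z,(v-c['cy'])/c['fy']*z,z],-1)
    W=(P-c['t'])@c['R']; W[z==0]=np.nan; return W
def st():
    s=read_state(); r=R.from_rotvec(s['orientation']); return s,np.array(s['tool_pos']),r
E
python3 - <<'E'
from h import *
c=cam('top'); d=cam('side'); save(c,'pics/top.png'); save(d,'pics/side.png')
np.savez('top.npz',W=cloud(c),f=c['frame']); np.savez('side.npz',W=cloud(d),f=d['frame'])
s,p,r=st(); print(s['t'],p,r.as_matrix().round(3),s['opening'],tips_ahead)
for x in(c,d): print(-x['R'].T@x['t'],x['R'][2],x['fx'])
E
```

```text
0.1 [ 0.19024058 -0.56848166  0.19251254] [[ 0.948  0.317 -0.   ]
 [ 0.317 -0.948  0.002]
 [ 0.    -0.002 -1.   ]] 0.09287371173451116 0.011
[0.31626891 0.06317613 1.69575974] [ 0.12794407 -0.01290463 -0.99169743] 473.89672167124246
[0.0538642  0.64432875 0.68334009] [ 0.45506794 -0.61923281 -0.63989367] 373.28542855007703
```

View pics/top.png

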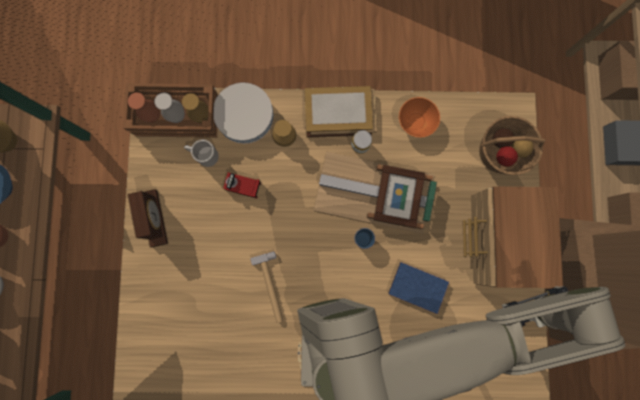

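View pics/side.png

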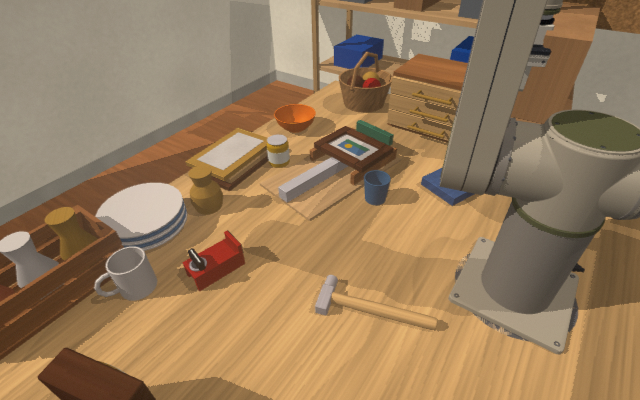

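The top view shows the stop at about (242,185) with its lip to the right and the knob at (233,181). The rail runs from (320,183) to the frame at (400,196), with the green jaw at (430,200). Next I'll measure.

```bash
python3 - <<'E'
from h import *
for n in('top','side'):
    D=np.load(n+'.npz'); W=D['W']; hsv=cv2.cvtColor(D['f'],cv2.COLOR_RGB2HSV).astype(int); H,S,V=[hsv[...,i] for i in range(3)]
    z=W[...,2]
    def rep(name,m,reg):
        k=m&(W[...,0]>reg[0])&(W[...,0]<reg[1])&(W[...,1]>reg[2])&(W[...,1]<reg[3])
        P=W[k]
        if len(P)<8: print(n,name,len(P));return
        xy=P[:,:2].astype(np.float32); (c,wh,a)=cv2.minAreaRect(xy)
        B=cv2.boxPoints((c,wh,a)); print(n,name,len(P),'c',np.round(c,4),'wh',np.round(wh,3),round(a,1),'z',np.percentile(P[:,2],[5,50,95]).round(3),'pca',np.degrees(np.arctan2(*np.linalg.svd(xy-xy.mean(0))[2][0][::-1])).round(1))
    red=((H<8)|(H>172))&(S>150)&(V>60)
    st_=(.3,.8,.15,.6)
    rep('red',red&(z>.01),st_); rep('crown',red&(z>.038)&(z<.052),st_); rep('lip',red&(z>.056),st_)
    rep('knob',(z>.06)&(z<.085)&(S<120)&~red,(.42,.62,.25,.48))
    rep('green',(H>60)&(H<95)&(S>70)&(z>.068),(.2,.8,-.5,.1))
    rep('frame',(z>.056)&(z<.07)&~((H>60)&(H<95)&(S>70)&(z>.067)),(.3,.62,-.36,-.0))
    rep('rail',(z>.037)&(z<.05)&(S<70),(.3,.65,-.1,.25))
    rep('board',(z>.002)&(z<.012),(.3,.65,-.1,.25))
d=np.load('top.npz')['f'][:,:,::-1]
a=cv2.resize(d[160:210,210:270],None,fx=8,fy=8,interpolation=cv2.INTER_CUBIC)
b=cv2.resize(d[150:235,310:445],None,fx=5,fy=5,interpolation=cv2.INTER_CUBIC)
o=np.zeros((600,675,3),np.uint8); cv2.imwrite('pics/b.png',b); cv2.imwrite('pics/a.png',a)
E
```

```text
top red 424 c [0.5789 0.3249] wh [0.119 0.062] 75.9 z [0.039 0.046 0.067] pca -101.0
top crown 333 c [0.5804 0.3309] wh [0.106 0.062] 75.9 z [0.04  0.045 0.05 ] pca -100.3
top lip 59 c [0.5782 0.3217] wh [0.113 0.057] 74.2 z [0.06  0.066 0.072] pca 100.0
top knob 70 c [0.5891 0.3609] wh [0.021 0.051] 65.5 z [0.064 0.072 0.078] pca 165.9
top green 189 c [ 0.5253 -0.329 ] wh [0.019 0.133] 78.0 z [0.074 0.079 0.086] pca 168.4
top frame 1431 c [ 0.5118 -0.206 ] wh [0.224 0.334] 19.0 z [0.057 0.062 0.069] pca 139.2
top rail 393 c [ 0.5457 -0.0566] wh [0.242 0.121] 37.6 z [0.038 0.043 0.049] pca -103.0
top board 3029 c [0.4751 0.0747] wh [0.349 0.35 ] 90.0 z [0.002 0.005 0.01 ] pca -52.0
side red 1447 c [0.5784 0.329 ] wh [0.119 0.065] 76.5 z [0.015 0.045 0.065] pca 83.3
side crown 914 c [0.5789 0.3301] wh [0.116 0.064] 76.0 z [0.041 0.045 0.047] pca 81.8
side lip 113 c [0.5617 0.3081] wh [0.059 0.092] 7.7 z [0.057 0.065 0.068] pca 166.6
side knob 159 c [0.5874 0.3633] wh [0.014 0.056] 74.9 z [0.062 0.072 0.075] pca 165.5
side green 182 c [ 0.5268 -0.3262] wh [0.024 0.134] 79.6 z [0.069 0.078 0.081] pca 167.9
side frame 1310 c [ 0.4895 -0.2014] wh [0.256 0.273] 86.1 z [0.057 0.062 0.067] pca 130.6
side rail 535 c [ 0.516  -0.0656] wh [0.297 0.133] 31.6 z [0.039 0.043 0.046] pca -153.3
side board 1641 c [0.4752 0.0738] wh [0.347 0.35 ] 89.8 z [0.002 0.005 0.008] pca 100.3
```

View pics/a.png

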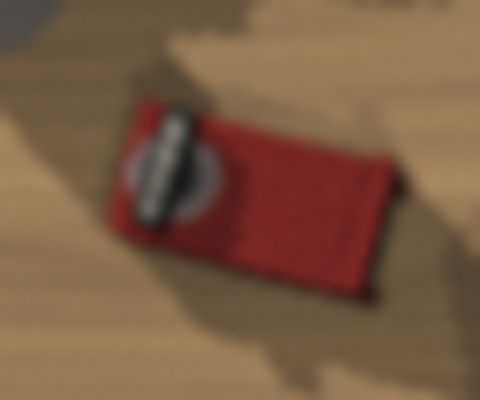

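View pics/b.png

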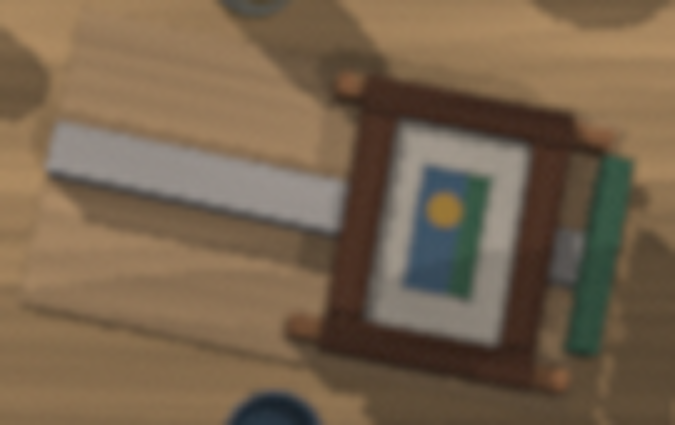

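Crop a confirms the lip on the right end, with the bar across the stop (knob near 0). Crop b shows the rail, and the frame about 20 mm from the green jaw. Now I'll refine the fits and check the path for obstacles.

```bash
python3 - <<'E'
from h import *
from scipy.optimize import least_squares
yaw=np.radians(-12); y=np.array([-np.sin(yaw),np.cos(yaw)]); x=np.array([np.cos(yaw),np.sin(yaw)]); O=np.array([.5655,-.142])
for n in('top','side'):
    D=np.load(n+'.npz'); W=D['W']; hsv=cv2.cvtColor(D['f'],cv2.COLOR_RGB2HSV).astype(int); S=hsv[...,1]
    q=W[...,:2]-O; a=q@x; b=q@y; z=W[...,2]
    k=(z>.039)&(z<.05)&(abs(a)<.035)&(b>0)&(b<.23)
    print(n,'rail b',np.percentile(b[k],[1,99]).round(4)); 
    cs=[]
    for lo in np.arange(0,.2,.02):
        kk=k&(b>lo)&(b<lo+.02)
        if kk.sum()>5: cs.append((lo+.01,a[kk].min(),a[kk].max()))
    cs=np.array(cs); m=cs[:,1:].mean(1); print(cs[:,2]-cs[:,1], 'fit',np.polyfit(cs[:,0],m,1))
    k=(z>.056)&(z<.07)&(abs(a)<.13)&(b>-.17)&(b<0.02)
    r=cv2.minAreaRect(np.c_[a[k],b[k]].astype(np.float32)); print('frame(stand)',r)
    k=(z>.07)&(z<.09)&(abs(a)<.09)&(b<-.165)&(b>-.22); print('jaw',cv2.minAreaRect(np.c_[a[k],b[k]].astype(np.float32)))
    k=(W[...,0]>.05)&(W[...,0]<.6)&(W[...,1]<-.4)&(W[...,1]>-.9)&(z>.05)&(z<.28)
    P=W[k]; print('obst',len(P)); 
    if len(P): print(np.percentile(P,[1,50,99],axis=0).round(3))
E
```

```text
top rail b [0.0023 0.1938]
[0.03638577 0.03727837 0.03607668 0.03408801 0.0356123  0.03562111
 0.03606835 0.03440265 0.03505032 0.03335553] fit [-0.00463764 -0.00144419]
frame(stand) ((-0.0037725046277046204, -0.08845362067222595), (0.2011183649301529, 0.1517588347196579), 2.2615199089050293)
jaw ((-7.665902376174927e-05, -0.19325794279575348), (0.13960857689380646, 0.022088155150413513), 0.288942813873291)
obst 8665
[[ 0.244 -0.709  0.057]
 [ 0.397 -0.574  0.199]
 [ 0.555 -0.453  0.208]]
side rail b [0.0025 0.1965]
[0.03576803 0.03753494 0.03591577 0.03778104 0.0358152  0.03701192
 0.03897378 0.03850867 0.03631467 0.03730667] fit [-0.01117992 -0.00196113]
frame(stand) ((-0.004807308316230774, -0.08592269569635391), (0.2026330977678299, 0.15408676862716675), 0.8568239808082581)
jaw ((-0.0017525255680084229, -0.1895790696144104), (0.13884499669075012, 0.026500849053263664), 2.0508735179901123)
obst 4549
[[ 0.168 -0.701  0.052]
 [ 0.435 -0.493  0.169]
 [ 0.555 -0.45   0.255]]
```

Call:
{"api": "move_arm", "payload": {"plan": [[0, 0, 0, 0, 0, -1, 93], [0, 0, 0, 0, 0, -1, 93], [0, 0, 0, 0, 0, -1, 93], [0, 0, 0, 0, 0, -1, 93], [0, 0, 0, 0.9, -1, 0, 93], [0, 0, 0, 0.9, -1, 0, 93], [0, 0, 0, 0.9, -1, 0, 93], [0, 0, 0, 0.9, -1, 0, 93], [0, 0, 0, 0.9, -1, 0, 93], [0, 0, 0, 0.9, -1, 0, 93]], "force": 40}}

```text
t: 1.1
tool_pos: [0.271, -0.3825, 0.293]
orientation: [-3.1, -0.504, 0.0]
force: [1.0, -0.3, 0.5]
opening: 0.0927
gripper_force: 0.0
```

Call:
{"api": "move_arm", "payload": {"plan": [[0, 0, 0, 0.9, -1, 0, 93], [0, 0, 0, 0.9, -1, 0, 93], [0, 0, 0, 0.9, -1, 0, 93], [0, 0, 0, 0.9, -1, 0, 93], [0, 0, 0, 0.9, -1, 0, 93], [0, 0, 0, 0.9, -1, 0, 93], [0, 0, 0, 0.9, -1, 0, 93], [0, 0, 0, 0.9, -1, 0, 93], [0, 0, 0, 0.9, -1, 0, 93], [0, 0, 0, 0.9, -1, 0, 93]]}}

```text
t: 2.1
tool_pos: [0.405, -0.074, 0.2932]
orientation: [-3.101, -0.505, 0.0]
force: [1.1, -0.3, 0.2]
opening: 0.0929
gripper_force: 0.0
```

Call:
{"api": "move_arm", "payload": {"plan": [[0, 0, 0, 0.9, -1, 0, 93], [0, 0, 0, 0.9, -1, 0, 93], [0, 0, 0, 0.9, -1, 0, 93], [0, 0, 0, 0.9, -1, 0, 93], [0, 0, 0, 0.9, -1, 0, 93], [0, 0, 0, 0.9, -1, 0, 93], [0, 0, 0, 0.9, -1, 0, 93], [0, 0, 0, 0.9, -1, 0, 93], [0, 0, 0, 0.9, -1, 0, 93], [0, 0, 0, 0.9, -1, 0, 93]]}}

```text
t: 3.1
tool_pos: [0.5391, 0.2343, 0.2928]
orientation: [3.101, 0.505, -0.001]
force: [0.0, -0.9, 0.6]
opening: 0.093
gripper_force: 0.0
```

Call:
{"api": "move_arm", "payload": {"plan": [[0, 0, 0, 0.9, -1, 0, 93], [0, 0, 0, 0.9, -1, 0, 93], [0, 0, -1, 0, 0, 0, 93], [0, 0, -1, 0, 0, 0, 93], [0, 0, -1, 0, 0, 0, 93], [0, 0, -1, 0, 0, 0, 93], [0, 0, -1, 0, 0, 0, 93], [0, 0, -1, 0, 0, 0, 93], [0, 0, -1, 0, 0, 0, 93], [0, 0, -1, 0, 0, 0, 93]]}}

```text
t: 4.1
tool_pos: [0.5655, 0.2946, 0.2927]
orientation: [-2.623, -1.728, 0.002]
force: [-0.5, 0.0, -0.2]
opening: 0.0929
gripper_force: 0.0
```

```bash
cat >> h.py <<'E'
def goto(xy,yheading,ztcp=None):
    "what to command: turn about tool z, then shift in the turned axes (units)"
    s,p,r=st(); m=r.as_matrix(); h=np.degrees(np.arctan2(m[1,1],m[0,1])); d=(yheading-h+180)%360-180
    a=np.radians(yheading); Y=np.array([np.cos(a),np.sin(a)]); X=np.array([-Y[1],Y[0]])
    e=np.array(xy)-p[:2]; print('t',round(s['t'],2),'tcp',p.round(4),'h',h.round(2),'tilt',m[:,2].round(3),'F',np.round(s['force'],1),'open',round(s['opening'],4))
    print('turn z',round(-d/6,3),'shift x %.3f y %.3f'%(e@X/.025,e@Y/.025), 'z',None if ztcp is None else round((p[2]-ztcp)/.025,3))
E
python3 - <<'E'
from h import *
goto((.578,.321),-14,.022)
c=cam('wrist'); W=cloud(c); np.savez('w1.npz',W=W,f=c['frame']); save(c,'pics/w1.png')
hsv=cv2.cvtColor(c['frame'],cv2.COLOR_RGB2HSV).astype(int); H,S,V=[hsv[...,i] for i in range(3)]
z=W[...,2]; red=((H<8)|(H>172))&(S>130)&(V>50)
for n,k in(('crown',red&(z>.036)&(z<.055)),('lip',red&(z>.058)&(z<.08)),('red',red&(z>.03)),('knob',(z>.06)&(z<.085)&~red)):
    P=W[k]; print(n,k.sum(), len(P) and (cv2.minAreaRect(P[:,:2].astype(np.float32)),np.median(P[:,2])))
E
```

```text
t 4.1 tcp [0.5655 0.2946 0.2927] h -23.26 tilt [-0.001 -0.    -1.   ] F [-0.5  0.  -0.2] open 0.0929
turn z -1.543 shift x 1.146 y 0.229 z 10.83
crown 2215 (((0.5801271200180054, 0.33275106549263), (0.1107974648475647, 0.06154034659266472), 76.45447540283203), np.float64(0.04573390565087564))
lip 286 (((0.5783222317695618, 0.3196069598197937), (0.10299086570739746, 0.06093943119049072), 74.63225555419922), np.float64(0.06649238569894544))
red 2521 (((0.5183037519454956, 0.44835537672042847), (0.12212742865085602, 0.39581170678138733), 26.883441925048828), np.float64(0.04586149863964943))
knob 21364 (((0.6289099454879761, 0.3624187707901001), (0.29677265882492065, 0.6210740804672241), 66.47592163085938), np.float64(0.06415599998422591))
```

View pics/w1.png

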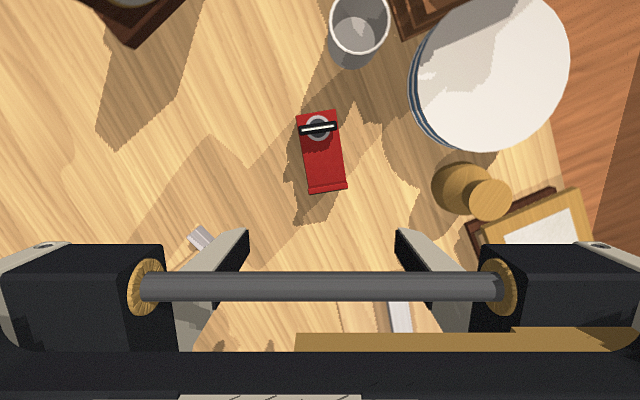

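The wrist view shows the red stop at about (320,150), with the knob at (317,128), the lip at (327,188), and clear space around it. I'll turn, line up and descend.

Call:
{"api": "move_arm", "payload": {"plan": [[0, 0, -0.8, 0, 0, 0, 93], [0, 0, -0.8, 0, 0, 0, 93], [0, 0, 0, 0.6, 0.1, 0, 93], [0, 0, 0, 0.6, 0.1, 0, 93], [0, 0, 0, 0, 0, 1, 93], [0, 0, 0, 0, 0, 1, 93], [0, 0, 0, 0, 0, 1, 93], [0, 0, 0, 0, 0, 1, 93], [0, 0, 0, 0, 0, 1, 93], [0, 0, 0, 0, 0, 1, 93]]}}

```text
t: 5.15
tool_pos: [0.5775, 0.3224, 0.1419]
orientation: [-2.476, -1.933, 0.001]
force: [-0.1, 0.2, -0.3]
opening: 0.0931
gripper_force: 0.0
```

```bash
python3 - <<'E'
from h import *
goto((.5776,.3225),-13.6,.022)
E
```

```text
t 5.15 tcp [0.5775 0.3224 0.1419] h -14.04 tilt [-0.001 -0.    -1.   ] F [-0.1  0.2 -0.3] open 0.0931
turn z -0.073 shift x 0.004 y 0.005 z 4.797
```

Call:
{"api": "move_arm", "payload": {"plan": [[0, 0, -0.07, 0, 0, 0.8, 93], [0, 0, 0, 0, 0, 0.8, 93], [0, 0, 0, 0, 0, 0.8, 93], [0, 0, 0, 0, 0, 0.8, 93], [0, 0, 0, 0, 0, 0.8, 93], [0, 0, 0, 0, 0, 0.8, 93], [0, 0, 0, 0, 0, 0, 55], [0, 0, 0, 0, 0, 0, 55], [0, 0, 0, 0, 0, 0, 55], [0, 0, 0, 0, 0, 0, 55]]}}

```text
t: 6.15
tool_pos: [0.5789, 0.3231, 0.0252]
orientation: [2.467, 1.944, 0.004]
force: [0.4, 0.2, 0.9]
opening: 0.0657
gripper_force: 0.0
```

Call:
{"api": "move_arm", "payload": {"plan": [[0, 0, 0, 0, 0, 0, 55], [0, 0, 0, 0, 0, 0, 55], [0, 0, 0, 0, 0, 0, 55], [0, 0, 0, 0, 0, -0.5, 55], [0, 0, 0, 0, 0, -1, 55], [0, 0, 0, 0, 0, -1, 55], [0, 0, 0, 0, 0, -1, 55], [0, 0, 0, 0, 0, -1, 55], [0, 0, 0, 0, 0, -0.5, 55], [0, 0, 0, 0, 0, 0, 55]]}}

```text
t: 7.15
tool_pos: [0.5794, 0.3233, 0.1518]
orientation: [2.466, 1.945, 0.008]
force: [-0.1, -0.3, 0.1]
opening: 0.0553
gripper_force: 0.0
```

```bash
python3 - <<'E'
from h import *
goto((.5776,.3225),-13.6,.022)
c=cam('wrist'); W=cloud(c); np.savez('w2.npz',W=W,f=c['frame']); save(c,'pics/w2.png')
E
```

```text
t 7.15 tcp [0.5794 0.3233 0.1518] h -13.49 tilt [ 0.005  0.002 -1.   ] F [-0.1 -0.3  0.1] open 0.0553
turn z 0.019 shift x -0.050 y -0.063 z 5.192
```

View pics/w2.png

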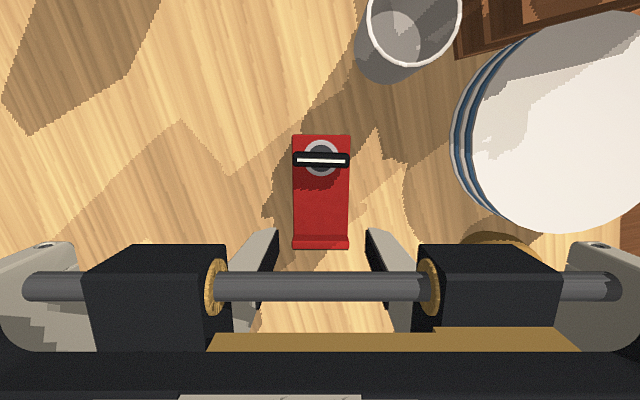

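The stop stayed on the table, at about (320,190), so the grip slipped off. I'll recompute its pose.

```bash
python3 - <<'E'
from h import *
for n in('w1','w2'):
    D=np.load(n+'.npz'); W=D['W']; f=D['f']
    hsv=cv2.cvtColor(f,cv2.COLOR_RGB2HSV).astype(int); H,S,V=[hsv[...,i] for i in range(3)]
    z=W[...,2]; red=((H<8)|(H>172))&(S>130)&(V>50)
    reg=(abs(W[...,0]-.58)<.1)&(abs(W[...,1]-.33)<.1)
    for nm,k in(('crown',reg&red&(z>.036)&(z<.055)),('lip',reg&red&(z>.058)&(z<.08))):
        P=W[k]; print(n,nm,k.sum(),cv2.minAreaRect(P[:,:2].astype(np.float32)),np.percentile(P[:,2],[5,50,95]).round(4))
E
```

```text
w1 crown 2215 ((0.5801271200180054, 0.33275106549263), (0.1107974648475647, 0.06154034659266472), 76.45447540283203) [0.0443 0.0457 0.0472]
w1 lip 286 ((0.5783222317695618, 0.3196069598197937), (0.10299086570739746, 0.06093943119049072), 74.63225555419922) [0.0608 0.0665 0.0691]
w2 crown 4372 ((0.5798827409744263, 0.33176541328430176), (0.11217166483402252, 0.06184990331530571), 76.05610656738281) [0.0445 0.0457 0.0471]
w2 lip 608 ((0.5771681070327759, 0.32106393575668335), (0.10258352011442184, 0.06036453694105148), 76.31880950927734) [0.0591 0.0663 0.0677]
```

Call:
{"api": "move_arm", "payload": {"plan": [[0, 0, 0, 0, -0.05, 0, 93], [0, 0, 0, 0, 0, 0, 93], [0, 0, 0, 0, 0, 1, 93], [0, 0, 0, 0, 0, 1, 93], [0, 0, 0, 0, 0, 1, 93], [0, 0, 0, 0, 0, 1, 93], [0, 0, 0, 0, 0, 0.8, 93], [0, 0, 0, 0, 0, 0.4, 93], [0, 0, 0, 0, 0, 0, 93], [0, 0, 0, 0, 0, 0, 30]], "force": 50}}

```text
t: 8.2
tool_pos: [0.5768, 0.323, 0.0188]
orientation: [-2.467, -1.945, -0.0]
force: [0.6, 1.1, -0.1]
opening: 0.0887
gripper_force: 0.0
```

Call:
{"api": "move_arm", "payload": {"plan": [[0, 0, 0, 0, 0, 0, 0], [0, 0, 0, 0, 0, 0, 0], [0, 0, 0, 0, 0, 0, 0], [0, 0, 0, 0, 0, 0, 0], [0, 0, 0, 0, 0, 0, 0], [0, 0, 0, 0, 0, 0, 0], [0, 0, 0, 0, 0, 0, 0], [0, 0, 0, 0, 0, 0, 0], [0, 0, 0, 0, 0, 0, 0], [0, 0, 0, 0, 0, 0, 0]]}}

```text
t: 9.2
tool_pos: [0.5774, 0.3231, 0.0194]
orientation: [2.466, 1.945, 0.003]
force: [1.3, -0.9, 6.1]
opening: 0.0597
gripper_force: 50.0
```

The grip holds at 50 N. Now I'll lift and carry the stop over the rail.

Call:
{"api": "move_arm", "payload": {"plan": [[0, 0, 0, 0, 0, -0.4, 0], [0, 0, 0, 0, 0, -1, 0], [0, 0, 0, 0, 0, -1, 0], [0, 0, 0, 0, 0, -1, 0], [0, 0, 0, 0, 0, -1, 0], [0, 0, 0, -0.5, 0.1, 0, 0], [0, 0, 0, -1, 0.2, 0, 0], [0, 0, 0, -1, 0.3, 0, 0], [0, 0, 0, -1, 0.3, 0, 0], [0, 0, 0, -1, 0.3, 0, 0]]}}

```text
t: 10.2
tool_pos: [0.5776, 0.2043, 0.1256]
orientation: [-2.466, -1.944, 0.006]
force: [0.0, -0.0, -4.4]
opening: 0.0591
gripper_force: 50.0
```

Call:
{"api": "move_arm", "payload": {"plan": [[0, 0, 0, -1, 0.3, 0, 0], [0, 0, 0, -1, 0.3, 0, 0], [0, 0, 0, -1, 0.3, 0, 0], [0, 0, 0, -1, 0.3, 0, 0], [0, 0, 0, -1, 0.3, 0, 0], [0, 0, 0, -1, 0.3, 0, 0], [0, 0, 0, -1, 0.3, 0, 0], [0, 0, 0, -1, 0.2, 0, 0], [0, 0, 0, -1, 0.1, 0, 0], [0, 0, -0.3, -0.5, 0, 0, 0]]}}

```text
t: 11.2
tool_pos: [0.5801, -0.041, 0.1257]
orientation: [-2.436, -1.98, 0.005]
force: [-0.1, 0.7, -5.0]
opening: 0.0588
gripper_force: 50.0
```

```bash
cat > meas.py <<'E'
from h import *
def edges(W,f,mask,lohi,O,yaw):
    y=np.array([-np.sin(yaw),np.cos(yaw)]); x=np.array([np.cos(yaw),np.sin(yaw)]); q=W[...,:2]-O; a=q@x;b=q@y
    return a,b
E
python3 - <<'E'
from meas import *
goto((.5794,-.0652),-11.55,.0294)
s=read_state(); print(s['opening'],s['gripper_force'])
O=np.array([.5634,-.1436]); yaw=np.radians(-11.55)
for n in('wrist','top','side'):
    c=cam(n); W=cloud(c); np.savez('p3%s.npz'%n,W=W,f=c['frame'])
    if n=='wrist': save(c,'pics/w3.png')
    a,b=edges(W,0,0,0,O,yaw); z=W[...,2]
    S=cv2.cvtColor(c['frame'],cv2.COLOR_RGB2HSV)[...,1]
    k=(z>.039)&(z<.049)&(abs(a)<.03)&(b>-.0)&(b<.23)
    print(n,k.sum(), k.sum() and np.percentile(b[k],[1,99]).round(4))
    for lo in np.arange(0,.2,.02):
        kk=k&(b>lo)&(b<lo+.02)
        if kk.sum()>20: print(round(lo+.01,2),kk.sum(),np.percentile(a[kk],[0.5,99.5]).round(4), ((a[kk].min()+a[kk].max())/2).round(4))
E
```

```text
t 11.2 tcp [ 0.5801 -0.041   0.1257] h -11.78 tilt [-0.004 -0.    -1.   ] F [-0.1  0.7 -5. ] open 0.0588
turn z -0.038 shift x -0.953 y 0.164 z 3.853
0.05883341279309133 49.99394112965092
wrist 1343 [0.1679 0.1996]
0.17 530 [-0.0179  0.0176] -0.0002
0.19 813 [-0.0176  0.0173] -0.0002
top 120 [0.0166 0.1971]
0.03 43 [-0.0177  0.0171] -0.0003
0.17 29 [-0.0171  0.0183] 0.0006
0.19 38 [-0.0161  0.0183] 0.0011
side 562 [0.0026 0.1986]
0.01 46 [-0.019   0.0157] -0.0018
0.03 51 [-0.0174  0.0171] -0.0
0.05 51 [-0.0182  0.0165] -0.0009
0.07 52 [-0.0204  0.0165] -0.0019
0.09 58 [-0.0194  0.0179] -0.0008
0.11 55 [-0.0191  0.0177] -0.0006
0.13 56 [-0.0172  0.0175] 0.0003
0.15 61 [-0.0193  0.0165] -0.0014
0.17 61 [-0.0178  0.0183] 0.0004
0.19 70 [-0.0185  0.0159] -0.0013
```

View pics/w3.png

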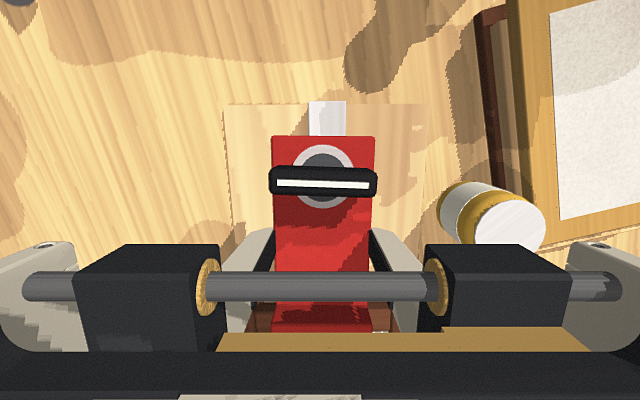

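Wrist view: the stop is held squarely, with the rail end visible at (327,118), and the rail fit agrees to 0.2 mm. Next I'll measure the stop in the stand frame.

```bash
python3 - <<'E'
from meas import *
O=np.array([.5634,-.1436]); yaw=np.radians(-11.55)
D=np.load('p3wrist.npz'); W=D['W']; hsv=cv2.cvtColor(D['f'],cv2.COLOR_RGB2HSV).astype(int); H,S,V=[hsv[...,i] for i in range(3)]
a,b=edges(W,0,0,0,O,yaw); z=W[...,2]; red=((H<8)|(H>172))&(S>130)&(V>50)&(abs(a)<.06)&(b>0)&(b<.2)
print(np.percentile(z[red],[5,50,95]))
k=red&(abs(z-np.median(z[red]))<.006)
print(cv2.minAreaRect(np.c_[a[k],b[k]].astype(np.float32)), np.percentile(b[k],[1,99]))
for lo in np.arange(.06,.17,.02):
    kk=k&(b>lo)&(b<lo+.02)
    if kk.sum()>50: print(round(lo,2),np.percentile(a[kk],[.5,99.5]).round(4),'z',np.median(z[kk]).round(4))
for lo in (-.03,-.02,-.01,0,.01):
    kk=k&(a>lo)&(a<lo+.015)&(b>.08); print('roll',lo,np.median(z[kk]).round(4))
E
```

```text
[0.14963352 0.15190262 0.17394495]
((-0.004406830295920372, 0.11398483067750931), (0.11114855110645294, 0.061691898852586746), 88.95117950439453) [0.05924034 0.1690326 ]
0.06 [-0.0347  0.0245] z 0.1536
0.08 [-0.0348  0.0253] z 0.1522
0.1 [-0.0342  0.0254] z 0.1517
0.12 [-0.0345  0.0261] z 0.1513
0.14 [-0.0341  0.0266] z 0.1504
0.16 [-0.0341  0.0265] z 0.15
roll -0.03 0.1516
roll -0.02 0.1517
roll -0.01 0.1517
roll 0 0.1515
roll 0.01 0.1512
```

Call:
{"api": "move_arm", "payload": {"plan": [[0, 0, -0.1, -0.5, 0.1, 0, 0], [0, 0, 0, -0.45, 0.07, 0, 0], [0, 0, 0, 0, 0, 0, 0], [0, 0, 0, 0, 0, 0.7, 0], [0, 0, 0, 0, 0, 0.7, 0], [0, 0, 0, 0, 0, 0.6, 0], [0, 0, 0, 0, 0, 0.4, 0], [0, 0, 0, 0, 0, 0.4, 0], [0, 0, 0, 0, 0, 0.2, 0], [0, 0, 0, 0, 0, 0.2, 0]]}}

```text
t: 12.35
tool_pos: [0.5823, -0.0625, 0.0484]
orientation: [2.425, 1.996, 0.0]
force: [0.2, 0.0, -4.0]
opening: 0.059
gripper_force: 50.0
```

```bash
python3 - <<'E'
from h import *
goto((.5794,-.0652),-11.55,.0294); s=read_state(); print(s['force'],s['wrist_torque'],s['gripper_force'])
E
```

```text
t 12.35 tcp [ 0.5823 -0.0625  0.0484] h -11.08 tilt [ 0. -0. -1.] F [ 0.2  0.  -4. ] open 0.059
turn z 0.078 shift x -0.127 y -0.091 z 0.758
[ 0.21140154  0.02086556 -3.99509831] [ 0.0076454  -0.03567753  0.01436803] 49.99360541609349
```

Call:
{"api": "move_arm", "payload": {"plan": [[0, 0, 0.08, 0, -0.08, 0, 0], [0, 0, 0, 0, 0, 0, 0], [0, 0, 0, 0, 0, 0.2, 0], [0, 0, 0, 0, 0, 0.2, 0], [0, 0, 0, 0, 0, 0.2, 0], [0, 0, 0, 0, 0, 0.1, 0], [0, 0, 0, 0, 0, 0, 0], [0, 0, 0, 0, 0, 0, 0], [0, 0, 0, 0, 0, 0, 0], [0, 0, 0, 0, 0, 0, 0]]}}

```text
t: 13.35
tool_pos: [0.5802, -0.0622, 0.0312]
orientation: [2.434, 1.986, 0.0]
force: [0.4, 0.6, -4.8]
opening: 0.0591
gripper_force: 50.0
```

```bash
python3 - <<'E'
from h import *
goto((.5794,-.0652),-11.55,.0294); s=read_state(); print(s['force'],s['wrist_torque'],s['gripper_force'])
E
```

```text
t 13.35 tcp [ 0.5802 -0.0622  0.0312] h -11.56 tilt [ 0. -0. -1.] F [ 0.4  0.6 -4.8] open 0.0591
turn z -0.002 shift x -0.124 y -0.008 z 0.072
[ 0.428824    0.56450675 -4.81528495] [-0.07324194  0.00544724  0.05496933] 49.993478020769544
```

Call:
{"api": "move_arm", "payload": {"plan": [[0, 0, 0, 0, 0, 0.07, 0], [0, 0, 0, 0, 0, 0.05, 0], [0, 0, 0, 0, 0, 0, 0], [0, 0, 0, 0, 0, 0, 75], [0, 0, 0, 0, 0, 0, 75], [0, 0, 0, 0, 0, 0, 75], [0, 0, 0, 0, 0, 0, 0], [0, 0, 0, 0, 0, 0, 0], [0, 0, 0, 0, 0, 0, 0], [0, 0, 0, 0, 0, 0, 0]]}}

```text
t: 14.35
tool_pos: [0.5802, -0.0622, 0.0279]
orientation: [2.434, 1.986, 0.0]
force: [0.5, -0.7, -0.8]
opening: 0.0607
gripper_force: 50.0
```

```bash
cat > stop.py <<'E'
from meas import *
O=np.array([.5634,-.1436]); yaw=np.radians(-11.55)
def look(n,zmid=.056):
    c=cam(n); W=cloud(c); a,b=edges(W,0,0,0,O,yaw); z=W[...,2]
    hsv=cv2.cvtColor(c['frame'],cv2.COLOR_RGB2HSV).astype(int); H,S,V=[hsv[...,i] for i in range(3)]
    red=((H<8)|(H>172))&(S>130)&(V>50)&(abs(a)<.06)&(b>-.1)&(b<.2)
    k=red&(abs(z-zmid)<.006)
    if k.sum()<30: print(n,'few',k.sum()); return c
    r=cv2.minAreaRect(np.c_[a[k],b[k]].astype(np.float32)); A=np.c_[a[k],b[k],np.ones(k.sum())]; co=np.linalg.lstsq(A,z[k],rcond=None)[0]
    print(n,'crown',np.round(r[0],4),np.round(r[1],4),round(r[2],1),'b',np.percentile(b[k],[1,99]).round(4),'z',np.median(z[k]).round(4),'slope a,b',co[:2].round(3))
    k=(z>.058)&(z<.07)&(abs(a)<.13)&(b>-.185)&(b<0.02)&~red
    print('  frame b at |a|>.045:',np.percentile(b[k&(a>.045)],[1,99]).round(4) if (k&(a>.045)).sum()>20 else None,np.percentile(b[k&(a<-.045)],[1,99]).round(4) if (k&(a<-.045)).sum()>20 else None)
    return c
E
python3 - <<'E'
from stop import *
goto((.5794,-.0652),-11.55,.0294); s=read_state(); print(s['force'],s['wrist_torque'],s['gripper_force'])
look('wrist');look('side')
E
```

```text
t 14.35 tcp [ 0.5802 -0.0622  0.0279] h -11.56 tilt [ 0. -0. -1.] F [ 0.5 -0.7 -0.8] open 0.0607
turn z -0.002 shift x -0.124 y -0.006 z -0.059
[ 0.46674385 -0.73005755 -0.7879685 ] [-0.04370987 -0.22106176 -0.00288931] 49.99453067779541
wrist crown [-0.0004  0.0929] [0.1117 0.0619] 89.3 b [0.0382 0.1484] z 0.0557 slope a,b [-0.001 -0.013]
  frame b at |a|>.045: None None
side crown [-0.0009  0.092 ] [0.0641 0.1159] 0.1 b [0.0365 0.1492] z 0.055 slope a,b [ 0.004 -0.01 ]
  frame b at |a|>.045: [-0.1835 -0.0109] [-0.1822 -0.0107]
```

The stop is seated: crown at 0.0555 m, where 0.056 is expected. I'll slide it towards the frame.

Call:
{"api": "move_arm", "payload": {"plan": [[0, 0, 0, -0.3, 0, 0, 0], [0, 0, 0, -0.3, 0, 0, 0], [0, 0, 0, -0.3, 0, 0, 0], [0, 0, 0, -0.3, 0, 0, 0], [0, 0, 0, -0.2, 0, 0, 0], [0, 0, 0, -0.2, 0, 0, 0], [0, 0, 0, -0.2, 0, 0, 0], [0, 0, 0, -0.2, 0, 0, 0], [0, 0, 0, -0.2, 0, 0, 0], [0, 0, 0, 0, 0, 0, 0]]}}

```text
t: 15.45
tool_pos: [0.5688, -0.1165, 0.0279]
orientation: [-2.434, -1.986, 0.0]
force: [0.5, 2.5, 0.6]
opening: 0.0602
gripper_force: 50.0
```

Call:
{"api": "move_arm", "payload": {"plan": [[0, 0, 0, -0.06, 0, 0, 0], [0, 0, 0, -0.05, 0, 0, 0], [0, 0, 0, -0.05, 0, 0, 0], [0, 0, 0, 0, 0, 0, 0], [0, 0, 0, 0, 0, 0, 0], [0, 0, 0, 0, 0, 0, 0], [0, 0, 0, 0, 0, 0, 0], [0, 0, 0, 0, 0, 0, 0], [0, 0, 0, 0, 0, 0, 0], [0, 0, 0, 0, 0, 0, 0]]}}

```text
t: 16.45
tool_pos: [0.5683, -0.1194, 0.0279]
orientation: [-2.433, -1.986, -0.001]
force: [0.8, 4.9, -0.1]
opening: 0.0602
gripper_force: 50.0
```

```bash
python3 - <<'E'
from stop import *
goto(O+.025*np.array([-np.sin(yaw),np.cos(yaw)]),-11.55,.0279)
look('wrist');look('side');look('top')
E
```

```text
t 16.45 tcp [ 0.5683 -0.1194  0.0279] h -11.55 tilt [ 0.     0.001 -1.   ] F [ 0.8  4.9 -0.1] open 0.0602
turn z -0.0 shift x 0.011 y 0.003 z 0.002
wrist crown [-0.0023  0.03  ] [0.1209 0.0703] 89.6 b [-0.0201  0.09  ] z 0.0557 slope a,b [-0.001 -0.013]
  frame b at |a|>.045: [-0.0349 -0.0294] [-0.0353 -0.0287]
side crown [-0.0064  0.0318] [0.0736 0.1222] 0.1 b [-0.0237  0.0915] z 0.055 slope a,b [-0.001 -0.019]
  frame b at |a|>.045: [-0.1838 -0.03  ] [-0.1822 -0.0284]
top few 20
```

Call:
{"api": "move_arm", "payload": {"plan": [[0, 0, 0, -0.04, 0, 0, 0], [0, 0, 0, -0.04, 0, 0, 0], [0, 0, 0, -0.04, 0, 0, 0], [0, 0, 0, 0, 0, 0, 0], [0, 0, 0, 0, 0, 0, 0], [0, 0, 0, 0, 0, 0, 0], [0, 0, 0, 0, 0, 0, 0], [0, 0, 0, 0, 0, 0, 0], [0, 0, 0, 0, 0, 0, 0], [0, 0, 0, 0, 0, 0, 0]]}}

```text
t: 17.6
tool_pos: [0.5681, -0.1195, 0.0279]
orientation: [-2.431, -1.985, -0.005]
force: [3.0, 16.9, 1.4]
opening: 0.0605
gripper_force: 50.0
```

The frame is against the jaw (17 N with no more travel). I'll release, lift and turn for the knob.

Call:
{"api": "move_arm", "payload": {"plan": [[0, 0, 0, 0, 0, 0, 93], [0, 0, 0, 0, 0, 0, 93], [0, 0, 0, 0, 0, 0, 93], [0, 0, 0, 0, 0, 0, 93], [0, 0, 0, 0, 0, -0.7, 93], [0, 0, 0, 0, 0, -1, 93], [0, 0, 0, 0, 0, -1, 93], [0, 0, 0, 0, 0, -1, 93], [0, 0, -1, 0.5, 0, -0.8, 93], [0, 0, -1, 0, 0, 0, 93]]}}

```text
t: 18.6
tool_pos: [0.5725, -0.1108, 0.1447]
orientation: [2.205, 2.231, 0.005]
force: [0.1, -0.4, 0.7]
opening: 0.093
gripper_force: 0.0
```

Call:
{"api": "move_arm", "payload": {"plan": [[0, 0, -1, 0, 0, 0, 93], [0, 0, -1, 0, 0, 0, 93], [0, 0, -1, 0, 0, 0, 93], [0, 0, -1, 0, 0, 0, 93], [0, 0, -1, 0, 0, 0, 93], [0, 0, -1, 0, 0, 0, 93], [0, 0, -1, 0, 0, 0, 93], [0, 0, -1, 0, 0, 0, 93], [0, 0, -1, 0, 0, 0, 93], [0, 0, -1, 0, 0, 0, 93]]}}

```text
t: 19.6
tool_pos: [0.57, -0.1111, 0.1404]
orientation: [-0.796, -3.039, 0.001]
force: [0.0, -0.5, -0.3]
opening: 0.0929
gripper_force: 0.0
```

Call:
{"api": "move_arm", "payload": {"plan": [[0, 0, -1, 0, 0, 0, 93], [0, 0, -1, 0, 0, 0, 93], [0, 0, -1, 0, 0, 0, 93], [0, 0, 0, 0, 1, 0, 93], [0, 0, 0, 0, 0, 0, 93], [0, 0, 0, 0, 0, 0, 93], [0, 0, 0, 0, 0, 0, 93], [0, 0, 0, 0, 0, 0, 93], [0, 0, 0, 0, 0, 0, 93], [0, 0, 0, 0, 0, 0, 93]]}}

```text
t: 20.6
tool_pos: [0.5751, -0.0865, 0.1404]
orientation: [0.317, 3.126, -0.0]
force: [-0.1, 0.7, -0.7]
opening: 0.0929
gripper_force: 0.0
```

```bash
cat > knob.py <<'E'
from stop import *
def knob(n):
    c=look(n); W=cloud(c); a,b=edges(W,0,0,0,O,yaw); z=W[...,2]
    hsv=cv2.cvtColor(c['frame'],cv2.COLOR_RGB2HSV).astype(int)
    k=(z>.077)&(z<.09)&(abs(a)<.045)&(b>.01)&(b<.115)&(hsv[...,1]<120)
    if k.sum()<15: print(n,'knob few',k.sum()); return c
    P=np.c_[a[k],b[k]].astype(np.float32)
    print(n,'knob',cv2.minAreaRect(P),'z',np.median(z[k]).round(4),k.sum())
    return c
E
python3 - <<'E'
from knob import *
goto(O+.066*np.array([-np.sin(yaw),np.cos(yaw)]),78.45,.071)
c=knob('wrist'); save(c,'pics/w4.png'); knob('side')
E
```

```text
t 20.6 tcp [ 0.5751 -0.0865  0.1404] h 78.41 tilt [ 0. -0. -1.] F [-0.1  0.7 -0.7] open 0.0929
turn z -0.007 shift x -0.000 y 0.311 z 2.777
wrist crown [-0.0027  0.0297] [0.1225 0.0664] 87.8 b [-0.0198  0.0892] z 0.0557 slope a,b [ 0.004 -0.004]
  frame b at |a|>.045: [-0.1515 -0.0855] [-0.1806 -0.0294]
wrist knob ((-0.0006751138716936111, 0.06639435887336731), (0.013924917206168175, 0.05578823387622833), 88.43096160888672) z 0.0836 834
side crown [-0.0014  0.032 ] [0.1207 0.0642] 88.9 b [-0.0234  0.091 ] z 0.055 slope a,b [ 0.003 -0.016]
  frame b at |a|>.045: [-0.1825 -0.031 ] [-0.1817 -0.0295]
side knob ((-0.0013695955276489258, 0.0663437694311142), (0.01517899427562952, 0.055529847741127014), 86.93104553222656) z 0.0823 67
```

View pics/w4.png

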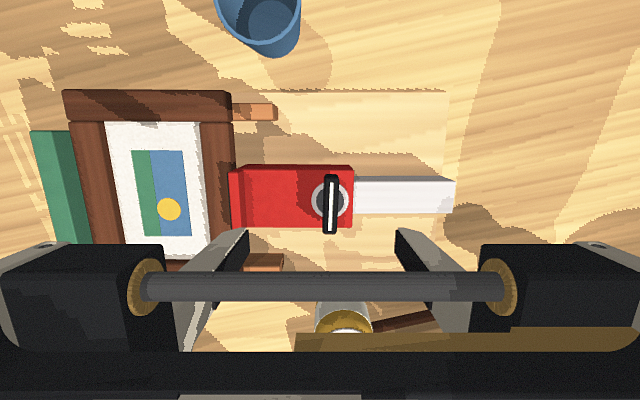

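Wrist view: the stop is flush with the frame, and the frame against the jaw. The knob bar is across the rail at (330,203). I'll descend on it.

Call:
{"api": "move_arm", "payload": {"plan": [[0, 0, 0.2, 0.03, 0.33, 0, 60], [0, 0, 0, 0, 0, 0.5, 45], [0, 0, 0, 0, 0, 0.6, 45], [0, 0, 0, 0, 0, 0.6, 45], [0, 0, 0, 0, 0, 0.6, 45], [0, 0, 0, 0, 0, 0.3, 45], [0, 0, 0, 0, 0, 0.17, 45], [0, 0, 0, 0, 0, 0, 45], [0, 0, 0, 0, 0, 0, 0], [0, 0, 0, 0, 0, 0, 0]], "force": 60}}

```text
t: 21.7
tool_pos: [0.5767, -0.0781, 0.0721]
orientation: [0.349, 3.121, -0.0]
force: [0.3, -0.4, -0.2]
opening: 0.0334
gripper_force: 0.0
```

Call:
{"api": "move_arm", "payload": {"plan": [[0, 0, 0, 0, 0, 0, 0], [0, 0, 0, 0, 0, 0, 0], [0, 0, 0, 0, 0, 0, 0], [0, 0, 0, 0, 0, 0, 0], [0, 0, 0, 0, 0, 0, 0], [0, 0, 0, 0, 0, 0, 0], [0, 0, 0, 0, 0, 0, 0], [0, 0, 0, 0, 0, 0, 0], [0, 0, 0, 0, 0, 0, 0], [0, 0, 0, 0, 0, 0, 0]]}}

```text
t: 22.7
tool_pos: [0.576, -0.078, 0.0712]
orientation: [-0.349, -3.122, 0.0]
force: [1.3, -0.3, 0.1]
opening: 0.0007
gripper_force: 0.0
```

The fingers closed fully with no force, so I need to look.

```bash
python3 - <<'E'
from knob import *
goto(O+.0664*np.array([-np.sin(yaw),np.cos(yaw)]),77,.071)
c=knob('wrist'); knob('side'); d=cam('side')
a=cv2.resize(c['frame'][130:330,180:480],None,fx=2,fy=2); b=cv2.resize(d['frame'][110:230,240:420],None,fx=3.33,fy=2,interpolation=cv2.INTER_CUBIC)[:, :600]
cv2.imwrite('pics/w5.png',np.vstack([a,cv2.resize(b,(600,200))])[:,:,::-1])
E
```

```text
t 22.7 tcp [ 0.576  -0.078   0.0712] h 77.23 tilt [-0. -0. -1.] F [ 1.3 -0.3  0.1] open 0.0007
turn z 0.039 shift x -0.031 y -0.016 z 0.007
wrist crown [-0.0144  0.0299] [0.0795 0.1205] 0.3 b [-0.02    0.0893] z 0.0557 slope a,b [ 0.011 -0.006]
  frame b at |a|>.045: [-0.125  -0.0348] [-0.1577 -0.0291]
wrist knob ((-0.01679602637887001, 0.06703979521989822), (0.013701253570616245, 0.024020357057452202), 88.5333480834961) z 0.0834 697
side crown [-0.0009  0.0311] [0.1198 0.0651] 89.6 b [-0.0234  0.0906] z 0.0551 slope a,b [ 0.01  -0.019]
  frame b at |a|>.045: [-0.1831 -0.0308] [-0.1831 -0.0286]
side knob ((-0.0008569769561290741, 0.0670962855219841), (0.013771419413387775, 0.05520656704902649), 84.45277404785156) z 0.0824 69
```

View pics/w5.png

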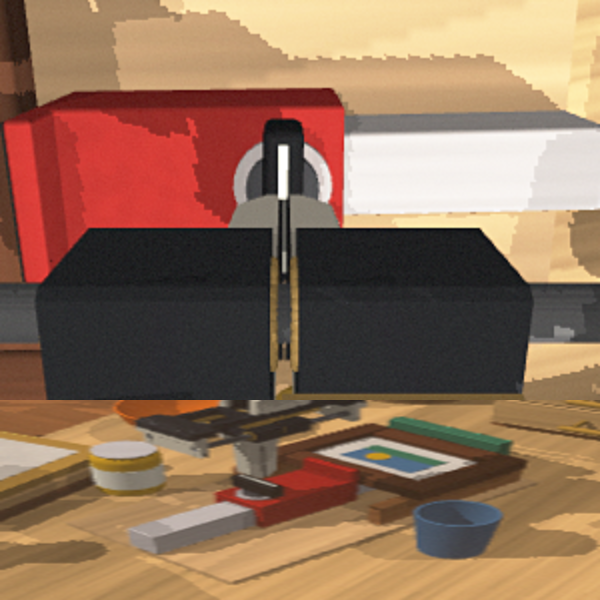

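In the picture the fingertips look as if they lie over the bar rather than beside it. I'll check how high the tips really are in the depth images.

```bash
python3 - <<'E'
from knob import *
for n in('side','wrist'):
    c=cam(n); W=cloud(c); a,b=edges(W,0,0,0,O,yaw); z=W[...,2]; S=cv2.cvtColor(c['frame'],cv2.COLOR_RGB2HSV)
    k=(abs(a)<.06)&(b>.02)&(b<.12)&(z>.058)&(z<.16)
    for lo in np.arange(.058,.13,.006):
        kk=k&(z>=lo)&(z<lo+.006)
        if kk.sum()>3: print(n,round(lo,3),kk.sum(),'a',np.percentile(a[kk],[2,98]).round(3),'b',np.percentile(b[kk],[2,98]).round(3),'rgb',np.median(c['frame'][kk],axis=0))
E
```

```text
side 0.058 36 a [-0.026  0.017] b [0.069 0.086] rgb [89.5 70.5 67. ]
side 0.064 24 a [-0.029  0.022] b [0.063 0.075] rgb [58. 46. 38.]
side 0.07 27 a [-0.029  0.022] b [0.065 0.074] rgb [56. 45. 37.]
side 0.076 37 a [-0.029  0.027] b [0.06  0.074] rgb [58. 48. 40.]
side 0.082 37 a [-0.029  0.02 ] b [0.06  0.073] rgb [93. 78. 68.]
side 0.094 5 a [-0.011 -0.008] b [0.063 0.073] rgb [111.  98.  82.]
side 0.1 14 a [-0.011  0.   ] b [0.053 0.082] rgb [113.  102.5  89. ]
side 0.106 19 a [-0.013  0.006] b [0.056 0.082] rgb [118. 108.  95.]
side 0.112 23 a [-0.011  0.007] b [0.054 0.082] rgb [117. 106.  95.]
side 0.118 23 a [-0.012  0.004] b [0.054 0.083] rgb [118. 108.  96.]
side 0.124 19 a [-0.011  0.005] b [0.054 0.083] rgb [112. 100.  89.]
side 0.13 22 a [-0.011  0.005] b [0.054 0.084] rgb [108.   98.   86.5]
wrist 0.058 564 a [-0.016  0.005] b [0.049 0.084] rgb [173. 166. 161.]
wrist 0.064 38 a [-0.029 -0.001] b [0.055 0.077] rgb [60.5 26.  27. ]
wrist 0.07 36 a [-0.029 -0.025] b [0.061 0.074] rgb [19.5 22.  21. ]
wrist 0.076 108 a [-0.029 -0.008] b [0.06  0.074] rgb [29.  28.  28.5]
wrist 0.082 609 a [-0.027 -0.006] b [0.061 0.073] rgb [42. 41. 42.]
wrist 0.094 55 a [-0.011 -0.009] b [0.059 0.076] rgb [134. 128. 115.]
wrist 0.1 132 a [-0.011 -0.009] b [0.055 0.08 ] rgb [136.  129.5 117. ]
wrist 0.106 189 a [-0.011 -0.009] b [0.053 0.081] rgb [136. 129. 117.]
wrist 0.112 205 a [-0.011 -0.009] b [0.053 0.081] rgb [135. 129. 117.]
wrist 0.118 187 a [-0.011 -0.009] b [0.053 0.082] rgb [139. 133. 120.]
wrist 0.124 57 a [-0.011 -0.009] b [0.064 0.07 ] rgb [95. 93. 85.]
wrist 0.13 70 a [-0.011 -0.008] b [0.064 0.07 ] rgb [89. 86. 80.]
```

The depth data puts the real fingertips at about z 0.092 while the TCP reads 0.071. So the tips are about 21 mm behind the reported TCP, not 11 mm ahead. That also explains the first slip on the stop. I'll go by the measured tip and open, then descend a further 26 mm.

Call:
{"api": "move_arm", "payload": {"plan": [[0, 0, 0, 0, 0, 0, 50], [0, 0, 0, 0, 0, 0, 50], [0, 0, 0, 0, 0, 0, 50], [0, 0, 0, 0, 0, 0, 50], [0, 0, 0, 0, 0, 0, 50], [0, 0, 0, 0, 0, 0, 50], [0, 0, 0, 0, 0, 0, 50], [0, 0, 0, 0, 0, 0.2, 50], [0, 0, 0, 0, 0, 0.2, 50], [0, 0, 0, 0, 0, 0.2, 50]]}}

```text
t: 23.95
tool_pos: [0.5758, -0.0779, 0.0555]
orientation: [-0.349, -3.122, -0.0]
force: [0.3, -0.2, -0.1]
opening: 0.0502
gripper_force: 0.0
```

Call:
{"api": "move_arm", "payload": {"plan": [[0, 0, 0, 0, 0, 0.2, 50], [0, 0, 0, 0, 0, 0.15, 50], [0, 0, 0, 0, 0, 0.1, 50], [0, 0, 0, 0, 0, 0, 50], [0, 0, 0, 0, 0, 0, 0], [0, 0, 0, 0, 0, 0, 0], [0, 0, 0, 0, 0, 0, 0], [0, 0, 0, 0, 0, 0, 0], [0, 0, 0, 0, 0, 0, 0], [0, 0, 0, 0, 0, 0, 0]]}}

```text
t: 24.95
tool_pos: [0.576, -0.0781, 0.0451]
orientation: [0.349, 3.122, -0.0]
force: [-0.3, -0.2, 1.0]
opening: 0.0135
gripper_force: 60.0
```

The knob is gripped at 13.5 mm with 60 N. I'll turn it clockwise.

Call:
{"api": "move_arm", "payload": {"plan": [[0, 0, 0.5, 0, 0, 0, 0], [0, 0, 0.9, 0, 0, 0, 0], [0, 0, 1, 0, 0, 0, 0], [0, 0, 1, 0, 0, 0, 0], [0, 0, 1, 0, 0, 0, 0], [0, 0, 1, 0, 0, 0, 0], [0, 0, 1, 0, 0, 0, 0], [0, 0, 1, 0, 0, 0, 0], [0, 0, 1, 0, 0, 0, 0], [0, 0, 0.6, 0, 0, 0, 0]]}}

```text
t: 25.95
tool_pos: [0.5781, -0.0782, 0.0454]
orientation: [1.731, 2.617, 0.003]
force: [8.4, -1.5, -5.0]
opening: 0.0136
gripper_force: 60.1
```

Call:
{"api": "move_arm", "payload": {"plan": [[0, 0, 0.6, 0, 0, 0, 0], [0, 0, 0.6, 0, 0, 0, 0], [0, 0, 0.6, 0, 0, 0, 0], [0, 0, 0.6, 0, 0, 0, 0], [0, 0, 0.6, 0, 0, 0, 0], [0, 0, 0.6, 0, 0, 0, 0], [0, 0, 0.6, 0, 0, 0, 0], [0, 0, 0.6, 0, 0, 0, 0], [0, 0, 0.6, 0, 0, 0, 0], [0, 0, 0.4, 0, 0, 0, 0]]}}

```text
t: 26.95
tool_pos: [0.5791, -0.0783, 0.0456]
orientation: [2.432, 1.981, 0.007]
force: [12.2, -1.1, -8.0]
opening: 0.0129
gripper_force: 60.3
```

```bash
python3 - <<'E'
from knob import *
goto(O+.0664*np.array([-np.sin(yaw),np.cos(yaw)]),-11.55,.045); print(read_state()['wrist_torque'])
knob('wrist'); knob('side')
E
```

```text
t 26.95 tcp [ 0.5791 -0.0783  0.0456] h -11.68 tilt [ 0.006 -0.001 -1.   ] F [12.2 -1.1 -8. ] open 0.0129
turn z -0.022 shift x -0.028 y -0.091 z 0.023
[-0.30530529 -2.58534783  0.37474857]
wrist crown [0.0021 0.0387] [0.0618 0.1045] 0.1 b [-0.0121  0.0907] z 0.056 slope a,b [ 0.018 -0.004]
  frame b at |a|>.045: None None
wrist knob ((0.0015277853235602379, 0.07331840693950653), (0.03510471433401108, 0.03898654878139496), 41.21607971191406) z 0.084 1932
side crown [0.0001 0.032 ] [0.1182 0.0628] 89.4 b [-0.024   0.0908] z 0.0553 slope a,b [ 0.013 -0.019]
  frame b at |a|>.045: [-0.182  -0.0361] [-0.1819 -0.0289]
side knob ((-0.0031064795330166817, 0.07268716394901276), (0.042376525700092316, 0.032411739230155945), 40.2070426940918) z 0.0837 82
```

The tool has turned the full quarter. I'll release, lift and check the knob.

Call:
{"api": "move_arm", "payload": {"plan": [[0, 0, 0, 0, 0, 0, 60], [0, 0, 0, 0, 0, 0, 60], [0, 0, 0, 0, 0, 0, 60], [0, 0, 0, 0, 0, 0, 60], [0, 0, 0, 0, 0, 0, 60], [0, 0, 0, 0, 0, -0.5, 60], [0, 0, 0, 0, 0, -1, 60], [0, 0, 0, 0, 0, -1, 60], [0, 0, 0, 0, 0, -1, 60], [0, 0, 0, 0, 0, -0.5, 60]]}}

```text
t: 28.05
tool_pos: [0.5775, -0.0783, 0.1488]
orientation: [2.431, 1.984, 0.004]
force: [-0.1, -0.1, 0.4]
opening: 0.0601
gripper_force: 0.0
```

```bash
python3 - <<'E'
from knob import *
goto(O+.0664*np.array([-np.sin(yaw),np.cos(yaw)]),-11.55,.045)
c=knob('wrist'); knob('side'); save(c,'pics/w6.png')
E
```

```text
t 28.05 tcp [ 0.5775 -0.0783  0.1488] h -11.57 tilt [ 0.004 -0.001 -1.   ] F [-0.1 -0.1  0.4] open 0.0601
turn z -0.003 shift x -0.017 y -0.031 z 4.152
wrist crown [0.0025 0.0364] [0.0618 0.1085] 0.1 b [-0.0167  0.0902] z 0.0559 slope a,b [ 0.008 -0.002]
  frame b at |a|>.045: [-0.093  -0.0523] [-0.0928 -0.0519]
wrist knob ((0.0018973853439092636, 0.06713731586933136), (0.013435241766273975, 0.05493222549557686), 0.3967113196849823) z 0.0838 757
side crown [0.0012 0.0309] [0.0648 0.121 ] 1.4 b [-0.0236  0.0906] z 0.0552 slope a,b [ 0.025 -0.014]
  frame b at |a|>.045: [-0.1827 -0.0307] [-0.1816 -0.029 ]
side knob ((0.0008325190283358097, 0.06735216826200485), (0.0547073557972908, 0.015774305909872055), 88.00604248046875) z 0.0823 72
```

View pics/w6.png

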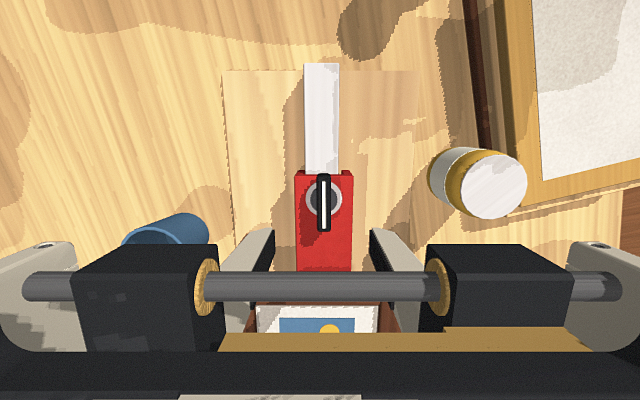

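The bar at (323,202) now lies along the rail, within about 1°. The stop is seated with its face at the frame edge, the cup and tin are undisturbed, and the gripper is clear. Handing in.

```bash
python3 -c "
from plant import *
print(close_job())"
```

```text
the job is handed in; nothing more can be done
None
```

The job is handed in at about 28 s with the frame clamped, but no verdict came back. By the last camera check, the stop is seated on the rail with its rubber at the frame's edge. The frame had come up hard against the green jaw and didn't shift afterwards, and the knob's bar lies along the rail. The real fingertips sit about 21 mm behind the reported TCP, not 11 mm ahead as stated; this caused one failed grip on the stop and one on the knob, both recovered without moving anything else.

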